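# Index the sample carousel to the reader and start it

### The arm

A 6-joint arm with a two-finger parallel gripper is mounted at the origin on the work surface. World frame = base frame: x ahead of the robot, y to its left, z up, the work surface at z = 0. Lengths are in mm, angles in rad, forces in N, time in s.
With the tool pointing down it reaches from about 275 to 1000 mm from the base axis. Payload 8.4 kg.
Tool frame: the origin (TCP) lies between the finger pads; the fingertips stand 11 mm ahead of it and the grasp point (between the pads) lies 8 mm behind it; z points along the fingers, y is the direction in which the jaws open and shut (so a half turn about z gives the same grasp; the last joint's range is limited). The gripper opens to 85 mm and grips with 20 to 120 N. Pads are 22 mm wide; open, the fingers measure 114 mm over their backs; the gripper's body (76 mm by 85 mm) begins 54 mm behind the grasp point. The pads swing forward as they close: fully open they stand 13 mm farther back than shut.
Start: joints at [-1.349, 0.353, 1.633, -0, 1.155, -0.002], TCP at [138.709, -609.416, 242.281] pointing down, gripper open.
Joint ranges: [-2.63, 2.63], [-0.92, 2.1], [0.06, 2.66], [-1.3, 4.44], [0, 2.69], [-3.02, 3.02]. Speed limits (rad/s): [2.22, 2.22, 2.79, 3.14, 3.14, 3.14].

### API

Orientations are given as [roll, pitch, yaw] about the fixed x, y, z axes, in that order (R = Rz(yaw) Ry(pitch) Rx(roll)).
In Python, from rig import r, eyes gives the robot as it stands. The module is installed in compiled form; this text tells all that it offers.
- The arm moves only by the tool servo_tool, never from a script. Its argument "rows" is a list of rows, each a list of 3 entries, a list of its own where there are three numbers: the shift along the world's x, y, z in cm, then the turn about the world's z in rad, then the finger opening in cm, from 0 to 8.54. A call has 1 to 5 rows; each row shifts and turns the commanded pose from where the row before left it; what a row does not reach is not made up. A row lasts 1/12 s, in which the tool goes at most 41.7 mm and 7.16 degrees, less where a joint would pass 70% of its speed; a pose out of reach is approached as far as the arm can. A call is refused whole if a number of a shift passes 4.17 or a number of a turn 0.125, either way. A call with a gripper value outside its range is refused whole. The fingers move at their own pace and stop on an object; "squeeze" is the grip in N (left out, the last holds). Time passes only in rows, so rows that do not move let the fingers close. It gives the time, the measured TCP pose, the force and the opening at its end, in the units of the state.
- r.sense(): the state, without advancing time (a new reading comes with each control period).
- eyes.grab_frame(name): name is "side" or "top" or "wrist"; returns a dict with "frame" (384x512x3 uint8, red, green, blue), "depth" (384x512 float32, mm along the optical axis (not along the pixel's ray), 0 where there is no reading), "vertical_fov" (degrees; the focal length in pixels is half the picture's height over the tangent of half this angle, whatever the lens; pixels are square), "cx", "cy" (the principal point, pixels), "camera_from_world" (4x4, takes a point from world to camera coordinates); the wrist camera has in their place "hand_eye" (4x4, takes a point from camera to tool coordinates, whose origin is the TCP and whose axes are the flange's). Camera axes: x right, y down, z forward; pixel columns grow to the right and rows downward; lengths in mm; the calibration is good to about 2 mm. The wrist camera is an equidistant fisheye: a pixel r from the principal point sees the ray r / f radians off the axis. A picture is of the moment at which its call begins: read the wrist's pose just before it.
- r.sign_off(): hands the job in, once; it reports no verdict.
The state is a dict: "clock": time; "qpos": joint angles; "qvel": joint speeds; "joint_efforts": joint torques, N m; "eef_pos": TCP position; "tcp_rot": TCP orientation; "contact_force": force on the tool from outside, world axes, zero at the start; "wrist_torque": the same for the moment, N m; "opening": opening from 0.0 (shut) to 1.0 (fully open).
Only numpy, scipy, OpenCV 4.12 (cv2) and the standard library are available. Lean on these libraries where they do the work, as an engineer would, in place of code of your own. Each camera call takes 0.05 s, during which the arm holds its last target.

### The job

Without touching the vessels or the loose things on the bench, gently push one of the carousel's bare arms round with a fingertip until the narrow-necked bottle stands centred in front of the reader's window. Then press the button on top of the reader fully down to start the reading, let it come back up, and leave the bottle standing at the window. Nothing is to be grasped or lifted, and the button must not be pressed before the bottle is at the window.

Things in the scene. Friction and masses are not known exactly. Their poses are not given: they have to be found in the camera images.
- rotor: Turning part of the sample carousel, aluminium: hub 44 mm diameter, top 70 mm above the bench, and three straight arms 120 degrees apart: upright flat bars 8 mm thick, lower edge 36 mm, upper edge 66 mm above the bench, bare from 22 to 101 mm from the axis. Origin on the upright axis, 36 mm above the bench; z up, x along one arm. Turns either way without stops.
- cup_a (a point): Centre of the floor of the grey round cup at the end of the arm that lies along the rotor's x axis; the other two arms end in the same cups. Cup: 45 mm outside diameter, 40 mm inside, centred 125 mm from the axis, rim 58 mm above the bench, floor 40 mm above the bench.
- foot: Fixed round grey foot of the carousel under the rotor, 120 mm diameter, 18 mm high. Origin: centre of its underside, below the rotor's axis. The rotor turns on it with a steady friction of about 0.15 N m, more when fast (2 to 4 N at mid arm), does not spring back and does not coast when pushed slowly.
- bottle: The narrow-necked bottle: amber, 36 mm diameter, 56 mm tall, with a shoulder, a neck and a small white cap; loose, standing upright in one of the three cups with about 2 mm play all round; which cup varies. Its top is about 97 mm above the bench. Origin: centre of its underside, z up.
- jar_a: Squat amber jar with a wide white lid, 36 mm diameter, 36 mm tall, loose in another cup. Origin: centre of its underside.
- jar_b: A second jar, the same as jar_a, in the remaining cup. Origin: centre of its underside.
- reader: Fixed white box-shaped optical reader, 120 mm deep (x), 150 mm wide (y), 110 mm high. Its front (-x side, 165 mm from the carousel's axis) looks at the carousel and has in its middle a dark upright window 24 mm wide in a grey frame; a black line on its top, at the front, marks the window's middle. Origin: centre of its underside, z up.
- window_spot (a point): The place where the bottle belongs: the point in front of the middle of the reader's window, 40 mm out from its front face and 125 mm from the carousel's axis, at the height of the underside of a vessel standing in a cup (40 mm above the bench).
- start (a joint): The reader's round black push button, 28 mm diameter, in a grey housing on the top of the reader. Value: 0 up, 0.006 m fully pressed. It moves straight down, springs back when released, and needs about 5 N to go fully down.
- start_top (a point): Centre of the button's top face; it moves with the button.
- beaker: Loose glass beaker on the bench, 54 mm diameter, 65 mm tall. To be left alone. Origin: centre of its underside.
- clamp_ring: Loose steel ring lying on the bench, 56 mm outside diameter, 12 mm high. To be left alone. Origin: centre of its underside.
- white_pot: Loose white lidded pot on the bench, 48 mm diameter, 50 mm tall. To be left alone. Origin: centre of its underside.
Mind the look-alikes: they are no part of the job. Leave any blue or purple look-alike of the bottle alone.

How it is judged (in metres and radians):
On the way, in this order (a step that is already met when the one before it is completed fails the run):
1. the bottle has come to rest in front of the window (within 9 mm), the button still up (horizontal distance between bottle and window_spot below 0.009 m and linear speed of bottle below 0.01 m/s and value of joint start below 0.002 m), for 0.2 s.
2. the button is pressed down (at least 4.5 mm of its 6 mm) (value of joint start above 0.0045 m and horizontal distance between bottle and window_spot below 0.009 m), for 0.05 s.
At the end, for the whole second after the job is handed in: The bottle stands upright and at rest in its cup with its axis within 9 mm of the spot in front of the window, both jars stand upright at rest in their cups, and the button is up again (horizontal distance between bottle and window_spot below 0.009 m and value of joint start below 0.0015 m and angle between each of bottle, jar_a, jar_b's own z axis and vertical below 0.12 rad and height (world z) of bottle between 0.036 and 0.046 m and height (world z) of jar_a between 0.036 and 0.046 m and height (world z) of jar_b between 0.036 and 0.046 m and linear speed of each of bottle, jar_a, jar_b below 0.01 m/s); the robot touches nothing.
It fails at once if a vessel on the carousel is touched by the robot (contact force between any of the fingers, the arm and bottle above 0.3 N or contact force between any of the fingers, the arm and jar_a above 0.3 N or contact force between any of the fingers, the arm and jar_b above 0.3 N).
It fails at once if a vessel on the carousel is lifted or tipped (height (world z) of any of bottle, jar_a, jar_b above 0.05 m or angle between any of bottle, jar_a, jar_b's own z axis and vertical above 0.3 rad).
It fails at once if the rotor is squeezed or shoved hard by the fingers, or pushed with more than the fingers (contact force between the fingers and rotor above 20 N or contact force between the arm and rotor above 8 N).
It fails at once if the button is pressed before the bottle is at the window (value of joint start above 0.003 m and horizontal distance between bottle and window_spot above 0.012 m).
It fails at once if a loose thing on the bench is disturbed (moved 20 mm) (distance of any of beaker, clamp_ring, white_pot from where it was at the start of the episode above 0.02 m).
It also fails if it takes over 56 s, if anything falls off the work surface, if the arm or the gripper's body presses on something with over 40 N, if the wrist force passes 120 N, or if a joint passes its speed limit or range.

## Working session

There is one attempt and no reset: what is moved stays moved. The work goes in short steps, Python scripts to look and compute and a tool call to move; the robot and the scene stay as the last step left them, time stands still between calls to the robot, and variables do not carry over. Pictures are saved under pics/ and viewed, and the job is handed in when it is done.

Besides the shell and the picture viewer there is one more tool, called after "Call:" by a JSON object that holds its "op" and its "data", one argument or row to a line. servo_tool: Moves the arm, as the interface text tells. Its arguments: {"type":"object","properties":{"rows":{"type":"array"},"squeeze":{"type":"number"}},"required":["rows"]}

```bash
mkdir -p pics; cat > h.py <<'E'
import numpy as np, cv2, pickle
from rig import r, eyes
def grab(n,tag):
    s=r.sense(); d=eyes.grab_frame(n); d['state']=s
    pickle.dump(d,open(f'pics/{tag}.pkl','wb'))
    cv2.imwrite(f'pics/{tag}.png',cv2.cvtColor(d['frame'],cv2.COLOR_RGB2BGR)); return d
def load(tag): return pickle.load(open(f'pics/{tag}.pkl','rb'))
def foc(d): return d['frame'].shape[0]/2/np.tan(np.radians(d['vertical_fov'])/2)
def onplane(d,u,v,z):
    f=foc(d); T=np.linalg.inv(d['camera_from_world'])
    ray=T[:3,:3]@np.array([(u-d['cx'])/f,(v-d['cy'])/f,1]); o=T[:3,3]
    return o+ray*(z-o[2])/ray[2]
def proj(d,p):
    q=d['camera_from_world']@np.append(p,1); f=foc(d)
    return q[0]/q[2]*f+d['cx'],q[1]/q[2]*f+d['cy']
def cloud(d):
    f=foc(d); z=d['depth'].astype(float); v,u=np.mgrid[:z.shape[0],:z.shape[1]]
    P=np.stack([(u-d['cx'])/f*z,(v-d['cy'])/f*z,z,np.ones_like(z)],-1)
    W=P@np.linalg.inv(d['camera_from_world']).T
    W[z==0]=np.nan
    return W[...,:3]
E
python3 - <<'E'
from h import *
print(r.sense())
for n in('top','side'):
    d=grab(n,n+'0'); print(n,d['vertical_fov'],np.linalg.inv(d['camera_from_world']).round(2).tolist())
E
```

```text
{'clock': 0.0, 'qpos': array([-1.34940330e+00,  3.53640229e-01,  1.63414717e+00, -9.62613846e-06,
        1.15520026e+00, -2.40094210e-03]), 'qvel': array([ 0.00093949, -0.00106874, -0.00064753,  0.00116442,  0.00107302,
        0.00067164]), 'joint_efforts': array([ 9.15621313e-04, -6.05253267e+01, -3.42065871e+01,  1.96449873e-04,
        9.25532455e-03,  5.70253732e-06]), 'eef_pos': array([ 138.60036814, -608.9580355 ,  241.56103918]), 'tcp_rot': array([-3.14019762e+00,  5.45192730e-06,  2.23797864e-01]), 'contact_force': array([0.2026643 , 0.19188416, 0.63222692]), 'wrist_torque': array([ 0.03087153,  0.00891199, -0.02760386]), 'opening': 0.999507500855728}
top 51.79729346897055 [[-0.01, -0.99, 0.11, 491.07], [-1.0, 0.01, 0.01, -46.05], [-0.01, -0.11, -0.99, 972.09], [0.0, 0.0, 0.0, 1.0]]
side 48.826342657616664 [[-0.81, -0.45, 0.38, 226.37], [-0.59, 0.59, -0.55, 475.74], [0.02, -0.67, -0.75, 782.16], [0.0, 0.0, 0.0, 1.0]]
```

View pics/top0.png

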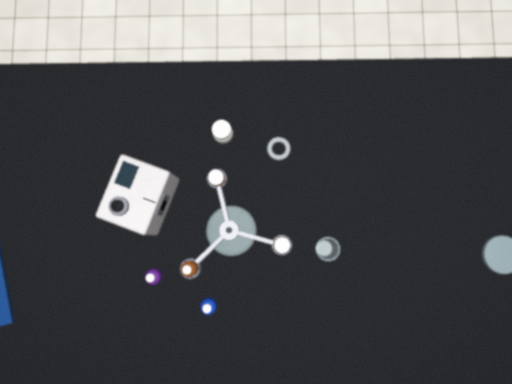

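View pics/side0.png

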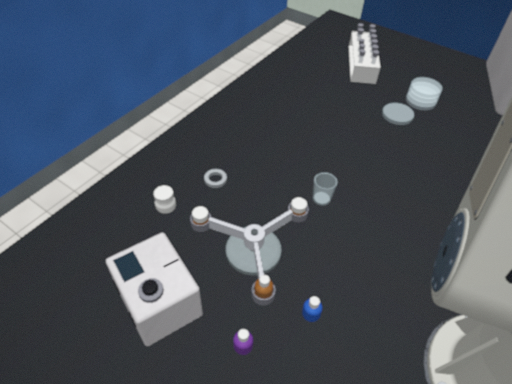

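The top view shows the hub at (229,230), the amber bottle at (190,268), and jars at (217,178) and (282,245). The reader is at (138,195), with its button at (119,205) and its black line at (149,200). The look-alikes are purple (153,277) and blue (208,307). The bottle is the only amber vessel with a neck, standing in a cup.

```bash
python3 - <<'E'
from h import *
for n in('top0','side0'):
    d=load(n); im=d['frame'].astype(int); W=cloud(d); R,G,B=im[...,0],im[...,1],im[...,2]
    hsv=cv2.cvtColor(d['frame'],cv2.COLOR_RGB2HSV)
    # foot: points z 10..26 near, rotor etc
    def cent(m,name,minA=8):
        k,l,st,c=cv2.connectedComponentsWithStats(m.astype(np.uint8))
        for i in range(1,k):
            if st[i,4]>=minA:
                w=W[l==i]; print(n,name,st[i,4],c[i].round(1),np.nanmedian(w,0).round(1))
    cent((hsv[...,0]<18)&(hsv[...,1]>110)&(hsv[...,2]>60),'amber')
    z=W[...,2]
    cent((abs(z-110)<6)&(im.min(-1)>150),'readertop',200)
    near=(np.hypot(W[...,0]-onplane(d,*( (229,230) if n=='top0' else (254,233)),70)[0],W[...,1]-onplane(d,*((229,230) if n=='top0' else (254,233)),70)[1])<75)
    cent(near&(abs(z-18)<6),'foot',50)
    cent((abs(z-70)<8)&(im.min(-1)>150),'z70',10)
    cent((z>112)&(z<140),'z>112',10)
    print(onplane(d,*((229,230) if n=='top0' else (254,233)),70))
    x0,y0,x1,y1=(90,140,300,320) if n=='top0' else (100,170,340,350)
    c=cv2.resize(d['frame'][y0:y1,x0:x1],None,fx=3.3,fy=3.3,interpolation=cv2.INTER_CUBIC)
    cv2.imwrite(f'pics/{n}c.png',c[...,::-1])
E
```

```text
top0 amber 82 [192.  267.2] [428.3 117.9  74.2]
top0 readertop 2819 [134.7 195.9] [587.  235.4 109.3]
top0 foot 481 [241. 220.] [534.7  12.4  16.9]
top0 foot 369 [214.7 226.3] [520.6  75.6  16.9]
top0 foot 482 [233.7 245.5] [473.5  29.3  16.9]
top0 z70 159 [215.2 177.7] [628.7  68.5  75.5]
top0 z70 629 [228.3 230.7] [500.6  45.6  66.9]
top0 z70 162 [281.1 245.4] [475.  -81.1  75.3]
top0 z>112 340 [117.9 206.1] [561.3 271.1 122.6]
[509.58166052  36.62535323  70.        ]
side0 amber 197 [263.2 289.8] [419.3 140.2  75.5]
side0 readertop 3733 [154.4 277. ] [584.  244.2 111.2]
side0 foot 559 [270.  251.6] [476.8  28.7  18.7]
side0 foot 737 [240.8 255.1] [522.2  73.9  18.7]
side0 z70 18 [358.6  36.8] [ 702.8 -832.3   71.2]
side0 z70 10 [369.6  42.1] [ 663.1 -831.8   67.7]
side0 z70 24 [360.8  59.8] [ 636.3 -710.5   69.2]
side0 z70 19 [373.7  60.7] [ 600.3 -729.3   70.4]
side0 z70 121 [298.6 203.9] [478.8 -78.4  76.7]
side0 z70 111 [200.1 213.3] [631.6  71.4  76.6]
side0 z70 663 [253.4 234.8] [503.8  50.5  68.5]
side0 z>112 253 [506.2  53.1] [ 273.4 -923.   124.6]
side0 z>112 15 [164.1 239.4] [625.9 182.7 112.6]
side0 z>112 61 [146.4 249.8] [635.4 220.7 112.7]
side0 z>112 22 [162.4 245.3] [617.5 194.3 112.7]
side0 z>112 1351 [143.5 279.5] [581.8 271.9 113.5]
side0 z>112 17 [176.4 261.6] [572.7 206.5 113.4]
side0 z>112 10 [180.2 268. ] [557.4 211.4 112.5]
side0 z>112 10 [166.  270.5] [574.4 230.5 112.3]
side0 z>112 21 [184.4 273.6] [544.9 216.  112.7]
side0 z>112 14 [168.9 275.4] [563.1 234.6 112.4]
side0 z>112 12 [174.1 276.3] [553.8 230.4 112.8]
side0 z>112 31 [178.9 284.7] [536.2 239.1 112.6]
side0 z>112 16 [186.1 288.8] [520.3 236.4 112.8]
side0 z>112 16 [128.1 294.6] [594.5 304.4 112.6]
side0 z>112 18 [178.8 295.1] [523.5 252.6 112.4]
side0 z>112 684 [489.9 357.6] [ 59.6  51.1 126.6]
[512.90035596  40.71230973  70.        ]
```

View pics/top0c.png

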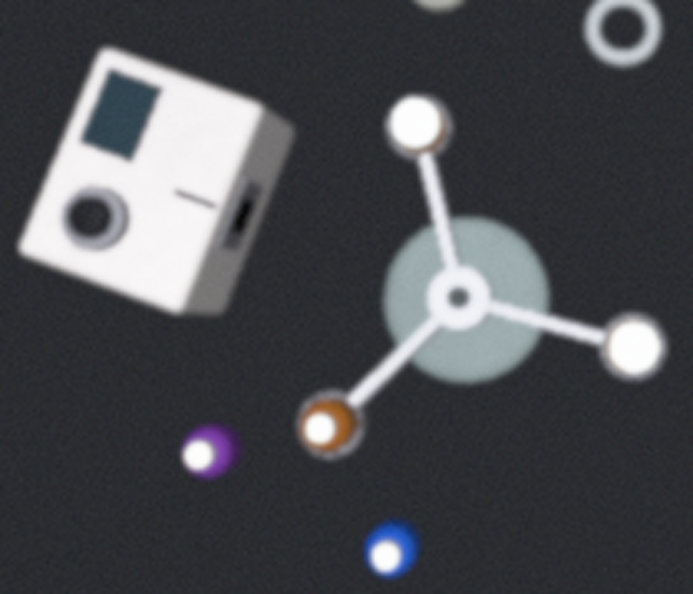

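```bash
python3 - <<'E'
from h import *
for n in('top0','side0'):
    d=load(n); W=cloud(d); z=W[...,2]; zt=110
    # reader top: depth mask (includes button), rectangle by minAreaRect in world on rays to z=110
    m=((z>104)&(z<118)&(abs(W[...,0]-585)<120)&(abs(W[...,1]-240)<120)).astype(np.uint8)
    m=cv2.morphologyEx(m,cv2.MORPH_CLOSE,np.ones((9,9),np.uint8))
    m=cv2.morphologyEx(m,cv2.MORPH_OPEN,np.ones((7,7),np.uint8))
    v,u=np.nonzero(m); P=np.array([onplane(d,a,b,zt)[:2] for a,b in zip(u,v)])
    rect=cv2.minAreaRect(P.astype(np.float32)); print(n,'rect',rect,cv2.boxPoints(rect).round(1).tolist())
    # foot outline fit on z=18
    im=d['frame'].astype(int); h=np.array([509.6+ (3 if n[0]=='s' else 0),37+(3.5 if n[0]=='s' else 0)])
    m=(abs(z-17.5)<5)&(np.hypot(W[...,0]-h[0],W[...,1]-h[1])<75)
    v,u=np.nonzero(m); Q=np.array([onplane(d,a,b,18)[:2] for a,b in zip(u,v)])
    c,rad=cv2.minEnclosingCircle(Q.astype(np.float32)); print('foot circ',c,rad)
    # white lids / cap
    g=im.min(-1)>200
    k,l,st,cc=cv2.connectedComponentsWithStats(g.astype(np.uint8))
    for i in range(1,k):
        if 5<st[i,4]<250: print(st[i,4],cc[i].round(1),onplane(d,*cc[i],76).round(1),onplane(d,*cc[i],97).round(1))
E
```

```text
top0 rect ((588.5772094726562, 246.24388122558594), (119.67182159423828, 148.4677734375), 68.99612426757812) [[497.79998779296875, 217.0], [636.4000244140625, 163.8000030517578], [679.2999877929688, 275.5], [540.7000122070312, 328.70001220703125]]
foot circ (508.6282043457031, 37.827362060546875) 59.07167434692383
241 [6.6 7.9] [1050.   577.3   76. ] [1036.9  562.7   97. ]
199 [503.2  49.5] [ 928.4 -609.2   76. ] [ 918.2 -596.    97. ]
120 [ 5. 57.] [925.4 573.4  76. ] [915.2 558.9  97. ]
171 [215.4 176.8] [631.4  67.5  76. ] [628.1  64.9  97. ]
187 [281.8 244.8] [475.6 -82.7  76. ] [476.  -81.9  97. ]
52 [186.5 269.5] [422.  131.2  76. ] [423.6 127.   97. ]
51 [149.6 277.5] [404.7 213.8  76. ] [406.7 207.7  97. ]
51 [206.5 308.2] [337.1  85.7  76. ] [340.7  82.6  97. ]
side0 rect ((590.4957885742188, 251.83946228027344), (119.21795654296875, 151.9337615966797), 69.09869384765625) [[498.29998779296875, 223.3000030517578], [640.2000122070312, 169.10000610351562], [682.7000122070312, 280.3999938964844], [540.7999877929688, 334.6000061035156]]
foot circ (510.78704833984375, 43.138092041
[... 445 characters left out ...]
3.2  97. ]
90 [ 89.  183.1] [889.  155.5  76. ] [869.3 165.   97. ]
198 [162.8 192.4] [737.3  75.9  76. ] [722.1  87.8  97. ]
44 [ 69.  197.9] [888.8 210.8  76. ] [869.1 218.6  97. ]
130 [298.8 203.1] [479.1 -80.3  76. ] [471.6 -63.7  97. ]
32 [ 54.9 208.3] [888.6 247.4  76. ] [868.9 254.2  97. ]
141 [199.7 212.3] [635.1  70.   76. ] [622.9  82.1  97. ]
150 [ 33.9 223.6] [888.9 299.1  76. ] [869.2 304.4  97. ]
144 [  4.  232.6] [917.2 349.2  76. ] [896.7 353.   97. ]
91 [  8.1 242.8] [888.5 358.9  76. ] [868.8 362.4  97. ]
158 [260.7 267.2] [452.8 102.7  76. ] [446.1 113.8  97. ]
62 [314.3 300.6] [334.  101.7  76. ] [330.8 112.9  97. ]
72 [243.  333.8] [401.1 229.4  76. ] [395.9 236.7  97. ]
```

Measured from the top and side views respectively:

| Item | Top | Side |
|---|---|---|
| Hub (mm) | (508, 37) | (511, 43) |
| Reader yaw (°) | 69.0 | 69.1 |

- Front mid minus 165 mm lands on the hub, so the reader and carousel positions agree.
- Arms are at about 14°, −105° and 134° (the bottle's), so the rotor must turn about −65°.
- I'll push the jar arm at −105° from its +x side with closed fingers, away from the bottle.

Call:
{"op": "servo_tool", "data": {
  "rows": [
    [[1.76,2.62,-0.27],0.121,0],
    [[1.76,2.62,-0.27],0.121,0],
    [[1.76,2.62,-0.27],0.121,0],
    [[1.76,2.62,-0.27],0.121,0],
    [[1.76,2.62,-0.27],0.121,0]
  ],
  "squeeze": 40
}}

```text
clock: 0.52
eef_pos: [227.1, -476.9, 228.3]
tcp_rot: [-3.141, -0.0, 0.834]
contact_force: [0.2, -0.0, -1.0]
opening: 0.3
```

Call:
{"op": "servo_tool", "data": {
  "rows": [
    [[1.76,2.62,-0.27],0.121,0],
    [[1.76,2.62,-0.27],0.121,0],
    [[1.76,2.62,-0.27],0.121,0],
    [[1.76,2.62,-0.27],0.121,0],
    [[1.76,2.62,-0.27],0.121,0]
  ]
}}

```text
clock: 0.93
eef_pos: [315.1, -345.9, 215.0]
tcp_rot: [-3.141, -0.0, 1.44]
contact_force: [0.2, -0.5, -0.0]
opening: -0.002
```

Call:
{"op": "servo_tool", "data": {
  "rows": [
    [[1.76,2.62,-0.27],0.121,0],
    [[1.76,2.62,-0.27],0.121,0],
    [[1.76,2.62,-0.27],0.121,0],
    [[1.76,2.62,-0.27],0.121,0],
    [[1.76,2.62,-0.27],0.121,0]
  ]
}}

```text
clock: 1.35
eef_pos: [403.2, -214.9, 201.6]
tcp_rot: [-3.141, -0.0, 2.045]
contact_force: [0.3, 0.1, 0.1]
opening: 0.001
```

Call:
{"op": "servo_tool", "data": {
  "rows": [
    [[1.76,2.62,-0.27],0.121,0],
    [[1.76,2.62,-0.27],0.121,0],
    [[1.76,2.62,-0.27],0.121,0],
    [[1.76,2.62,-0.27],0.121,0],
    [[1.76,2.62,-0.27],0.121,0]
  ]
}}

```text
clock: 1.77
eef_pos: [491.2, -83.9, 188.0]
tcp_rot: [-3.141, -0.0, 2.65]
contact_force: [1.3, -0.5, -0.6]
opening: 0.003
```

Call:
{"op": "servo_tool", "data": {
  "rows": [
    [[1.76,2.62,-0.27],0.121,0],
    [[1.76,2.62,-0.27],0.121,0],
    [[0,0,0],0,0],
    [[0,0,0],0,0]
  ]
}}

```text
clock: 2.1
eef_pos: [526.1, -31.8, 182.3]
tcp_rot: [-3.141, -0.001, 2.888]
contact_force: [0.1, -0.2, -0.3]
opening: 0.002
```

```bash
python3 - <<'E'
from h import *
d=grab('wrist','w0'); print(d['hand_eye'].round(3).tolist(),d['vertical_fov'],d['cx'],d['cy'],d['state']['qpos'])
grab('top','top1');grab('side','side1')
E
```

```text
[[-0.001, -0.949, -0.314, 81.458], [1.0, -0.001, -0.0, 0.28], [0.0, -0.314, 0.949, -131.489], [0.0, 0.0, 0.0, 1.0]] 65.70646984690485 250.65108604247635 193.78650849925017 [-6.31383700e-02  2.71537130e-01  1.89893333e+00 -6.01808726e-05
  9.72130604e-01 -1.38023707e+00]
```

View pics/w0.png

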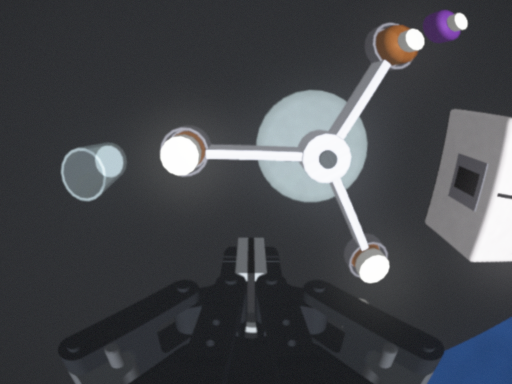

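View pics/top1.png

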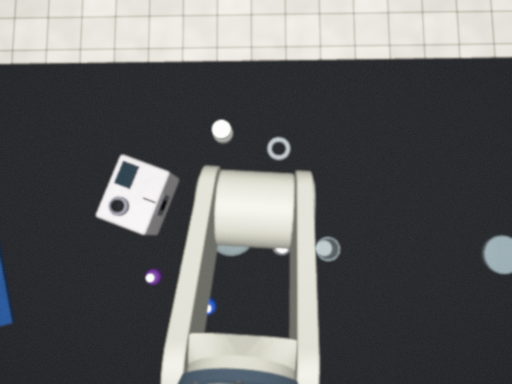

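View pics/side1.png

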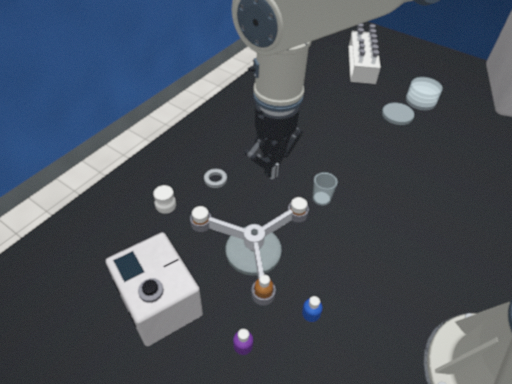

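The wrist view shows the hub at (327,159), the arm to be pushed running left to the jar at (182,154), the bottle at (400,45) and the fingertips at (251,240). I'll use it as a third measurement.

```bash
cat >> h.py <<'E'
from scipy.spatial.transform import Rotation as Ro
def wplane(d,u,v,z):
    f=foc(d); s=d['state']; R=Ro.from_euler('xyz',s['tcp_rot']).as_matrix(); H=d['hand_eye']
    a=np.array([u-d['cx'],v-d['cy']]); rr=np.hypot(*a); th=rr/f
    ray=np.append(np.sin(th)*a/max(rr,1e-9),np.cos(th))
    o=R@H[:3,3]+s['eef_pos']; ray=R@H[:3,:3]@ray
    return o+ray*(z-o[2])/ray[2]
E
python3 - <<'E'
from h import *
d=load('w0')
for nm,u,v,z in [('hub',327,159,70),('jarA',181,155,76),('jarB',372,266,76),('cap',413,41,97),('arm root',302,155,66),('arm end',210,154,66),('foot L',257,145,18),('foot R',367,150,18),('foot T',312,91,18),('foot B',312,201,18),('winline',505,197,110),('tip',251,240,182-11)]:
    print(nm,wplane(d,u,v,z).round(1))
E
```

```text
hub [511.4  39.6  70. ]
jarA [476.1 -78.1  76. ]
jarB [627.3  67.3  76. ]
cap [426.1 126.6  97. ]
arm root [503.8  19.5  66. ]
arm end [483.3 -56.2  66. ]
foot L [493.6 -16.6  18. ]
foot R [525.6  95.8  18. ]
foot T [453.5  50.   18. ]
foot B [566.2  25.9  18. ]
winline [578.1 211.3 110. ]
tip [518.4 -29.4 171. ]
```

Call:
{"op": "servo_tool", "data": {
  "rows": [
    [[0.1,0.2,-2.5],0,0],
    [[0,0,-2.5],0,0],
    [[0,0,-2.5],0,0],
    [[0,0,-2.5],0,0],
    [[0,0,0],0,0]
  ]
}}

```text
clock: 2.67
eef_pos: [523.4, -32.0, 79.3]
tcp_rot: [-3.14, -0.006, 2.883]
contact_force: [-1.6, 0.5, -0.7]
opening: -0.001
```

```bash
python3 - <<'E'
from h import *
d=grab('side','side2');grab('wrist','w1')
cv2.imwrite('pics/side2c.png',cv2.resize(d['frame'][130:310,170:350],None,fx=3,fy=3)[...,::-1]); print(r.sense()['eef_pos'],r.sense()['contact_force'])
E
```

```text
[526.0267833  -31.82230682  82.81899106] [0.7145464  0.08646104 0.18941019]
```

View pics/side2c.png

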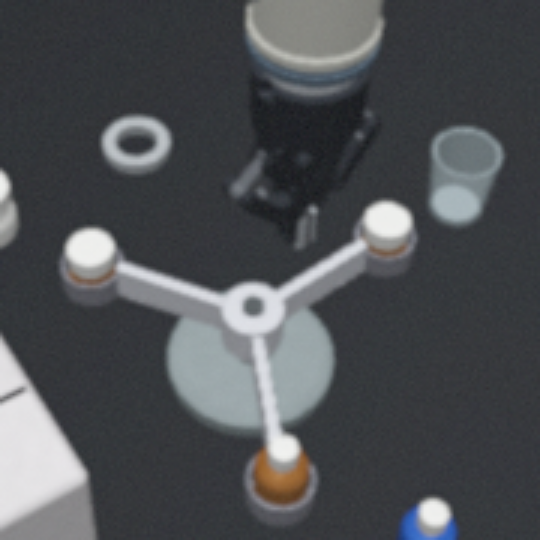

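View pics/w1.png

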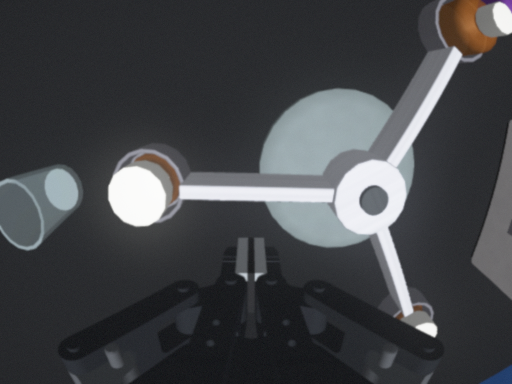

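Clear of both arms. I'll lower, then approach slowly in the direction −x, +0.26y.

Call:
{"op": "servo_tool", "data": {
  "rows": [
    [[0,0,-1.4],0,0],
    [[0,0,-1.2],0,0],
    [[0,0,0],0,0]
  ]
}}

```text
clock: 3.02
eef_pos: [526.8, -31.5, 57.2]
tcp_rot: [-3.142, 0.0, 2.885]
contact_force: [-0.2, -0.4, 0.3]
opening: 0.001
```

Call:
{"op": "servo_tool", "data": {
  "rows": [
    [[-0.6,0.16,0],0,0],
    [[-0.4,0.1,0],0,0],
    [[-0.2,0.05,0],0,0],
    [[-0.2,0.05,0],0,0]
  ]
}}

```text
clock: 3.35
eef_pos: [512.9, -27.4, 57.9]
tcp_rot: [3.141, 0.001, 2.886]
contact_force: [0.6, 0.4, -1.4]
opening: -0.003
```

Call:
{"op": "servo_tool", "data": {
  "rows": [
    [[-0.2,0.05,0],0,0],
    [[-0.2,0.05,0],0,0],
    [[-0.2,0.05,0],0,0]
  ]
}}

```text
clock: 3.6
eef_pos: [507.6, -26.0, 57.3]
tcp_rot: [3.141, 0.002, 2.886]
contact_force: [3.3, -2.6, 0.4]
opening: 0.002
```

```bash
python3 - <<'E'
import numpy as np
v=np.array([-3.8,-66.2]);a0=np.arctan2(v[1],v[0]);R=np.hypot(*v);p=lambda a:R*np.array([np.cos(a),np.sin(a)])
acc=np.round(v/10,2)
for i in range(1,31):
    d=np.round(p(a0-0.04*i)/10-acc,2); acc=acc+d; print(i,d.tolist(),end='; ')
E
```

```text
1 [-0.26, 0.02]; 2 [-0.27, 0.03]; 3 [-0.26, 0.04]; 4 [-0.26, 0.06]; 5 [-0.26, 0.06]; 6 [-0.25, 0.07]; 7 [-0.25, 0.08]; 8 [-0.25, 0.1]; 9 [-0.25, 0.1]; 10 [-0.24, 0.11]; 11 [-0.23, 0.12]; 12 [-0.23, 0.13]; 13 [-0.23, 0.14]; 14 [-0.22, 0.15]; 15 [-0.21, 0.16]; 16 [-0.21, 0.17]; 17 [-0.2, 0.17]; 18 [-0.19, 0.18]; 19 [-0.19, 0.19]; 20 [-0.17, 0.2]; 21 [-0.17, 0.2]; 22 [-0.16, 0.21]; 23 [-0.16, 0.22]; 24 [-0.14, 0.22]; 25 [-0.14, 0.23]; 26 [-0.12, 0.24]; 27 [-0.12, 0.23]; 28 [-0.1, 0.25]; 29 [-0.1, 0.24]; 30 [-0.09, 0.26];
```

Call:
{"op": "servo_tool", "data": {
  "rows": [
    [[-0.26,0.02,0],-0.04,0],
    [[-0.27,0.03,0],-0.04,0],
    [[-0.26,0.04,0],-0.04,0],
    [[-0.26,0.06,0],-0.04,0],
    [[-0.26,0.06,0],-0.04,0]
  ]
}}

```text
clock: 4.02
eef_pos: [494.9, -24.0, 57.3]
tcp_rot: [3.141, 0.002, 2.684]
contact_force: [2.9, -1.7, 0.9]
opening: 0.0
```

Force is about 3 N, as expected.

Call:
{"op": "servo_tool", "data": {
  "rows": [
    [[-0.25,0.07,0],-0.04,0],
    [[-0.25,0.08,0],-0.04,0],
    [[-0.25,0.1,0],-0.04,0],
    [[-0.25,0.1,0],-0.04,0],
    [[-0.24,0.11,0],-0.04,0]
  ]
}}

```text
clock: 4.43
eef_pos: [482.5, -19.4, 57.3]
tcp_rot: [3.14, 0.002, 2.484]
contact_force: [3.1, -1.1, -0.1]
opening: 0.002
```

Call:
{"op": "servo_tool", "data": {
  "rows": [
    [[-0.23,0.12,0],-0.04,0],
    [[-0.23,0.13,0],-0.04,0],
    [[-0.23,0.14,0],-0.04,0],
    [[-0.22,0.15,0],-0.04,0],
    [[-0.21,0.16,0],-0.04,0]
  ]
}}

```text
clock: 4.85
eef_pos: [471.4, -12.3, 57.3]
tcp_rot: [3.14, 0.002, 2.284]
contact_force: [2.6, -2.2, 0.1]
opening: 0.0
```

Call:
{"op": "servo_tool", "data": {
  "rows": [
    [[-0.21,0.17,0],-0.04,0],
    [[-0.2,0.17,0],-0.04,0],
    [[-0.19,0.18,0],-0.04,0],
    [[-0.19,0.19,0],-0.04,0],
    [[-0.17,0.2,0],-0.04,0]
  ]
}}

```text
clock: 5.27
eef_pos: [461.8, -3.2, 57.3]
tcp_rot: [3.139, 0.002, 2.084]
contact_force: [3.4, -2.4, 0.4]
opening: -0.002
```

Call:
{"op": "servo_tool", "data": {
  "rows": [
    [[-0.17,0.2,0],-0.04,0],
    [[-0.16,0.21,0],-0.04,0],
    [[-0.16,0.22,0],-0.04,0],
    [[-0.14,0.22,0],-0.04,0]
  ]
}}

```text
clock: 5.6
eef_pos: [455.5, 5.3, 57.3]
tcp_rot: [3.139, 0.001, 1.924]
contact_force: [2.6, -2.8, 0.1]
opening: -0.001
```

```bash
python3 - <<'E'
from h import *
d=grab('side','side3');d2=grab('top','top3');grab('wrist','w3')
a=cv2.resize(d['frame'][150:350,90:350],None,fx=1.5,fy=1.5); b=cv2.resize(d2['frame'][120:320,90:350],None,fx=1.5,fy=1.5)
cv2.imwrite('pics/c3.png',np.hstack([a,b])[...,::-1]); print(r.sense()['eef_pos'],r.sense()['contact_force'])
E
```

```text
[454.48639393   5.40963252  56.9993969 ] [ 0.02425848 -1.15912064 -0.00831344]
```

View pics/c3.png

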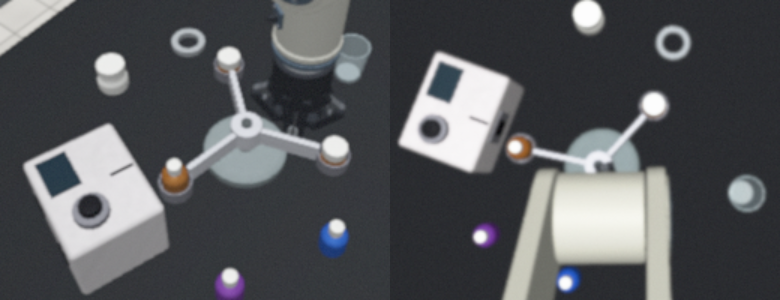

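View pics/w3.png

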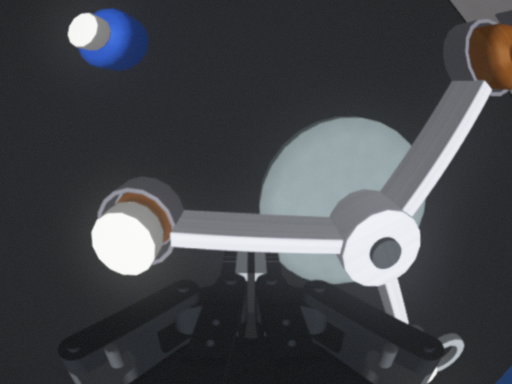

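The carousel turned as planned, with the bottle now short of the window line (cap at about (170,102) inside top crop → near the reader). Next I'll measure the remaining angle in both views.

```bash
cat > meas.py <<'E'
import sys
from h import *
def run(n,zoff=0):
    d=load(n); im=d['frame'].astype(int)
    top=n[0]=='t'
    F=np.array([567.1,190.4]) if top else np.array([569.2,196.2])
    yaw=np.radians(69.05); ax=np.array([np.cos(yaw),np.sin(yaw)]); ay=np.array([-ax[1],ax[0]])
    spot=F-40*ax; hub=F-165*ax
    # cap: white blob nearest to expected at z=97
    hsv=cv2.cvtColor(d['frame'],cv2.COLOR_RGB2HSV)
    g=(hsv[...,0]<18)&(hsv[...,1]>110)&(hsv[...,2]>60)
    k,l,st,c=cv2.connectedComponentsWithStats(g.astype(np.uint8))
    for i in range(1,k):
        p=onplane(d,*c[i],72)[:2]
        if st[i,4]>30 and np.hypot(*(p-spot))<100: print(n,'amber',st[i,4],c[i].round(1),'rel',((p-spot)@ax).round(1),((p-spot)@ay).round(1))
    g=(im.min(-1)>195)
    k,l,st,c=cv2.connectedComponentsWithStats(g.astype(np.uint8))
    for i in range(1,k):
        p=onplane(d,*c[i],95)[:2]
        if 20<st[i,4]<400 and np.hypot(*(p-spot))<80:
            q=p-hub; print(n,'cap',st[i,4],c[i].round(1),p.round(1),'rel',((p-spot)@ax).round(1),((p-spot)@ay).round(1),'ang',np.degrees(np.arctan2(q[1],q[0])).round(1),np.hypot(*q).round(1))
for t in sys.argv[1:]: run(t)
E
python3 meas.py top0 top3 side3
python3 - <<'E'
from h import *
for n in('top3','side3'):
    d=load(n); print(n,[ (k,np.round(proj(d,p),1)) for k,p in ()])
    x0,y0,x1,y1=(130,160,260,250) if n=='top3' else (130,200,290,310)
    c=cv2.resize(d['frame'][y0:y1,x0:x1],None,fx=5,fy=5,interpolation=cv2.INTER_CUBIC); cv2.imwrite(f'pics/{n}z.png',c[...,::-1])
E
```

```text
top3 amber 86 [178.7 218.9] rel -7.6 15.5
top3 cap 56 [172.9 217.6] [537.4 159.3] rel 0.4 16.6 ang 76.6 126.5
side3 amber 188 [206.2 270.2] rel 2.1 23.0
side3 cap 107 [230.8 250.1] [515.1 116.1] rel -54.1 21.9 ang 86.2 74.2
side3 cap 57 [205.6 259.6] [540.1 161.8] rel -2.5 14.9 ang 76.0 123.4
top3 []
side3 []
```

View pics/top3z.png

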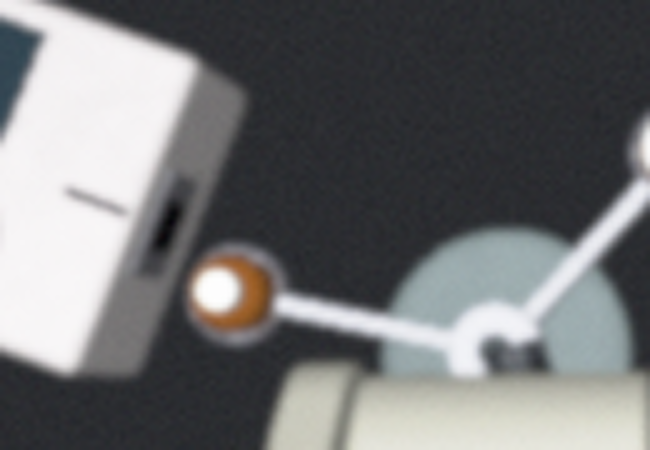

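View pics/side3z.png

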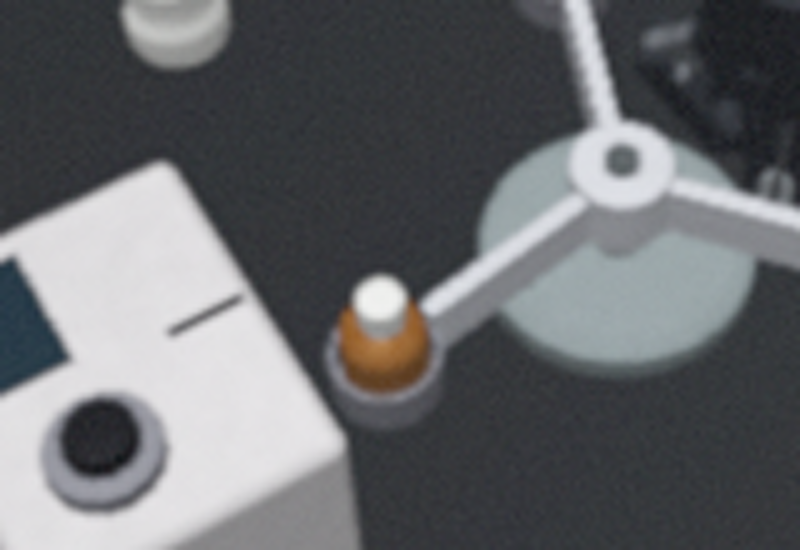

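Both views agree that about 7.3° (0.127 rad) is left.

Call:
{"op": "servo_tool", "data": {
  "rows": [
    [[-0.14,0.23,0],-0.04,0],
    [[-0.12,0.24,0],-0.04,0],
    [[-0.12,0.23,0],-0.04,0],
    [[0,0,0],0,0],
    [[0,0,0],0,0]
  ]
}}

```text
clock: 6.17
eef_pos: [450.2, 12.4, 56.8]
tcp_rot: [-3.141, -0.0, 1.808]
contact_force: [-1.5, 0.6, -0.8]
opening: -0.004
```

```bash
python3 - <<'E'
from h import *
for n in('top','side'):
    d=grab(n,n+'4'); x0,y0,x1,y1=(130,160,260,250) if n=='top' else (130,200,290,310)
    c=cv2.resize(d['frame'][y0:y1,x0:x1],None,fx=5,fy=5,interpolation=cv2.INTER_CUBIC); cv2.imwrite(f'pics/{n}4z.png',c[...,::-1])
print(r.sense()['contact_force'])
E
python3 meas.py top4 side4
```

```text
[-0.10279829 -0.42377856  0.47187987]
top4 amber 82 [180.7 212.5] rel -6.5 0.3
top4 cap 52 [174.8 211.1] [551.9 155.3] rel 1.7 1.6 ang 69.8 126.8
side4 amber 187 [201.8 264.5] rel 3.1 7.2
side4 cap 104 [228.5 247.4] [522.5 113.9] rel -53.6 14.2 ang 80.3 72.8
side4 cap 55 [200.7 253.9] [555.7 157.7] rel -0.7 -1.2 ang 68.5 124.3
```

View pics/top4z.png

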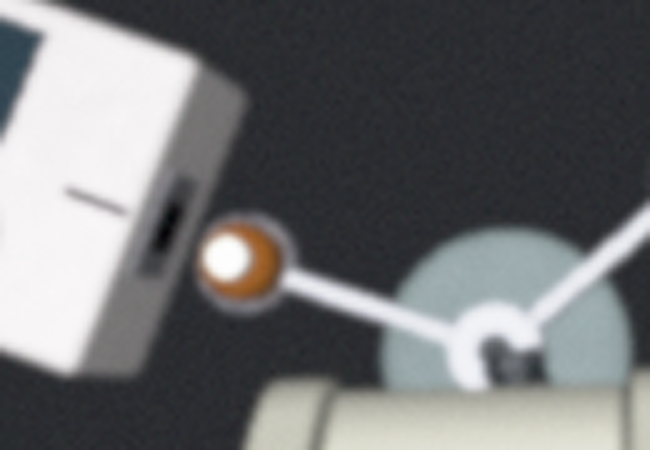

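View pics/side4z.png

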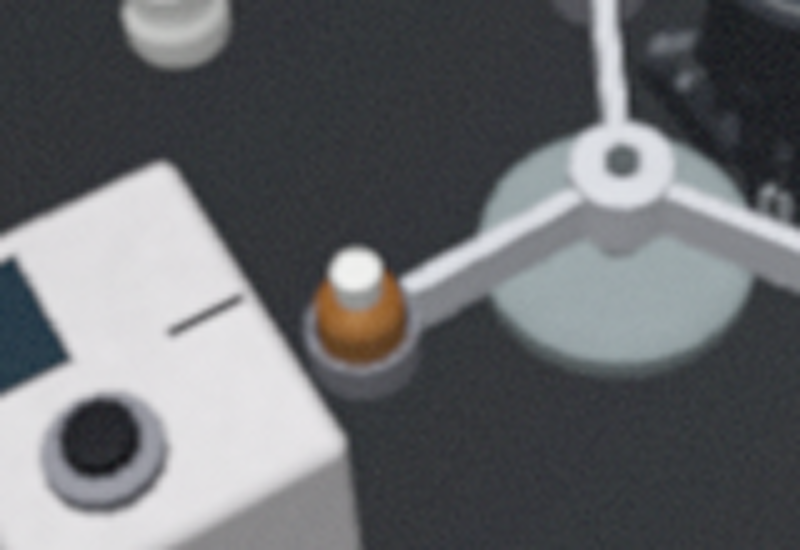

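Now centred: lateral +1.6 mm (top) and −1.2 mm (side). I'll check this against the black line and triangulate the button.

```bash
python3 - <<'E'
from h import *
dt,ds=load('top4'),load('side4')
for d,a,b,cap in((dt,(143.4,197.8),(155,202.6),(174.8,211.1)),(ds,(164,266.5),(178.4,259.2),(200.7,253.9))):
    A,B=onplane(d,*a,110)[:2],onplane(d,*b,110)[:2]; u=(B-A)/np.hypot(*(B-A)); C=onplane(d,*cap,95)[:2]-B
    print('line dir',np.degrees(np.arctan2(-u[1],-u[0])).round(1),'line end',B.round(1),'cap along',(C@u).round(1),'across wrt yaw69', (C@np.array([-np.sin(1.205),np.cos(1.205)])).round(1))
bt=[]
for d,x0,y0,x1,y1 in((dt,105,192,134,220),(ds,137,276,164,303)):
    im=d['frame'][y0:y1,x0:x1].max(-1); m=(im<75).astype(np.uint8)
    k,l,st,c=cv2.connectedComponentsWithStats(m); i=1+np.argmax(st[1:,4]); p=c[i]+[x0,y0]; print('button px',p.round(1),st[i],[onplane(d,*p,z).round(1)[:2].tolist() for z in(118,122,126)]); bt.append(p)
    W=cloud(d)[int(p[1])-2:int(p[1])+3,int(p[0])-2:int(p[0])+3].reshape(-1,3); print('depth',np.nanmedian(W,0).round(1))
def P(d):
    f=foc(d);K=np.array([[f,0,d['cx']],[0,f,d['cy']],[0,0,1]]);return K@d['camera_from_world'][:3]
X=cv2.triangulatePoints(P(dt),P(ds),bt[0].reshape(2,1),bt[1].reshape(2,1)).ravel();print('tri',(X[:3]/X[3]).round(1))
E
```

```text
line dir 67.3 line end [569.8 195.8] cap along 44.3 across wrt yaw69 2.3
line dir 69.2 line end [574.1 198.3] cap along 44.5 across wrt yaw69 2.5
button px [116.9 205.4] [ 7  9 11 10 95] [[563.7, 276.6], [563.3, 275.1], [563.0, 273.6]]
depth [563.4 273.6 131.6]
button px [149.7 287.2] [  6   4  15  15 179] [[571.1, 274.0], [569.1, 275.2], [567.0, 276.4]]
depth [564.4 279.3 133.8]
tri [565.2 275.3 125.3]
```

Aligned within about 2.5 mm, which is well inside the tolerance. Now I'll back off, rise, and go over the button.

Call:
{"op": "servo_tool", "data": {
  "rows": [
    [[0.1,-0.5,0],0,0],
    [[0.1,-0.6,0],0,0],
    [[0.1,-0.6,0],0,0],
    [[0,0,0.5],0,0],
    [[0,0,1.5],0,0]
  ]
}}

```text
clock: 6.68
eef_pos: [452.3, -5.2, 76.0]
tcp_rot: [-3.138, -0.001, 1.805]
contact_force: [-0.6, -0.4, -0.2]
opening: -0.002
```

Call:
{"op": "servo_tool", "data": {
  "rows": [
    [[0,0,3],0,0],
    [[0,0,3],0,0],
    [[0,0,3],0,0],
    [[0,0,3],0,0],
    [[0,0,1],0,0]
  ]
}}

```text
clock: 7.1
eef_pos: [455.3, -4.9, 211.2]
tcp_rot: [3.136, 0.001, 1.805]
contact_force: [0.5, 0.4, 0.4]
opening: -0.003
```

Call:
{"op": "servo_tool", "data": {
  "rows": [
    [[1.1,2.8,0],0,0],
    [[1.1,2.8,0],0,0],
    [[1.1,2.8,0],0,0],
    [[1.1,2.8,0],0,0],
    [[1.1,2.8,0],0,0]
  ]
}}

```text
clock: 7.52
eef_pos: [508.6, 136.5, 206.7]
tcp_rot: [-3.141, 0.0, 1.805]
contact_force: [-0.2, -0.4, -0.1]
opening: -0.0
```

Call:
{"op": "servo_tool", "data": {
  "rows": [
    [[1.1,2.8,0],0,0],
    [[1.1,2.8,0],0,0],
    [[1.1,2.8,0],0,0],
    [[1.1,2.8,0],0,0],
    [[0,0,0],0,0]
  ]
}}

```text
clock: 7.93
eef_pos: [554.2, 251.5, 206.6]
tcp_rot: [3.14, -0.002, 1.808]
contact_force: [-0.2, 0.3, -0.0]
opening: -0.002
```

```bash
python3 - <<'E'
from h import *
s=r.sense();print(s['eef_pos'],s['tcp_rot'])
d=grab('wrist','w5');d=grab('side','side5');grab('top','top5')
E
python3 meas.py top5 side5
```

```text
[554.15662011 251.52754077 206.56344402] [ 3.13973132e+00 -1.58851298e-03  1.80777313e+00]
top5 amber 82 [180.7 212.6] rel -6.6 0.5
top5 cap 54 [174.8 211.1] [551.9 155.4] rel 1.9 1.7 ang 69.8 126.9
side5 amber 184 [201.8 264.5] rel 3.1 7.2
side5 cap 59 [200.9 253.8] [555.7 157.3] rel -1.1 -1.3 ang 68.4 123.9
```

View pics/w5.png

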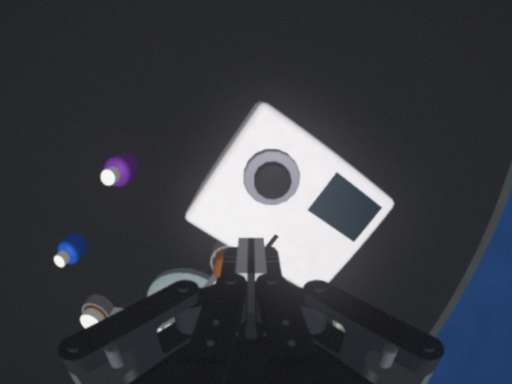

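View pics/side5.png

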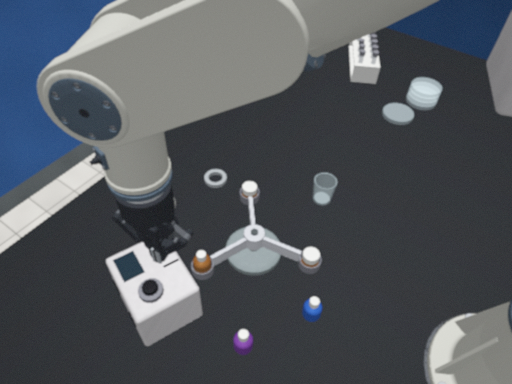

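The bottle stayed put. In the wrist view the button is at about (273,179), the bottle at (218,262) and the black line at (271,240).

```bash
python3 - <<'E'
from h import *
d=load('w5'); x0,y0,x1,y1=240,145,305,210
im=cv2.cvtColor(d['frame'],cv2.COLOR_RGB2GRAY)[y0:y1,x0:x1]; m=(im<75).astype(np.uint8)
k,l,st,c=cv2.connectedComponentsWithStats(m); i=1+np.argmax(st[1:,4]); p=c[i]+[x0,y0]
print(p,st[i],[wplane(d,*p,z).round(1) for z in(120,126,132)])
print(wplane(d,st[i][0]+x0,p[1],126),wplane(d,st[i][0]+st[i][2]+x0,p[1],126))
print('depth at button',d['depth'][int(p[1]),int(p[0])], 'surface',d['depth'][200,300])
E
```

```text
[271.93118757 180.61487236] [ 15  18  35  35 901] [array([564.8, 274.5, 120. ]), array([564., 276., 126.]), array([563.1, 277.6, 132. ])]
[551.74917672 273.09600262 126.        ] [577.12314775 279.25092355 126.        ]
depth at button 214.91434 surface 241.1612
```

Call:
{"op": "servo_tool", "data": {
  "rows": [
    [[1.0,2.4,0],0,0],
    [[0,0,-2.5],0,0],
    [[0,0,-2.0],0,0],
    [[0,0,0],0,0],
    [[0,0,0],0,0]
  ]
}}

```text
clock: 8.5
eef_pos: [561.5, 269.8, 161.1]
tcp_rot: [-3.139, 0.001, 1.805]
contact_force: [-0.3, 0.1, -0.6]
opening: 0.002
```

```bash
python3 - <<'E'
from h import *
d=grab('side','side6'); grab('wrist','w6'); print(r.sense()['eef_pos'])
cv2.imwrite('pics/side6z.png',cv2.resize(d['frame'][200:330,80:260],None,fx=4,fy=4,interpolation=cv2.INTER_CUBIC)[...,::-1])
E
```

```text
[562.89799517 270.73565076 163.06311112]
```

View pics/side6z.png

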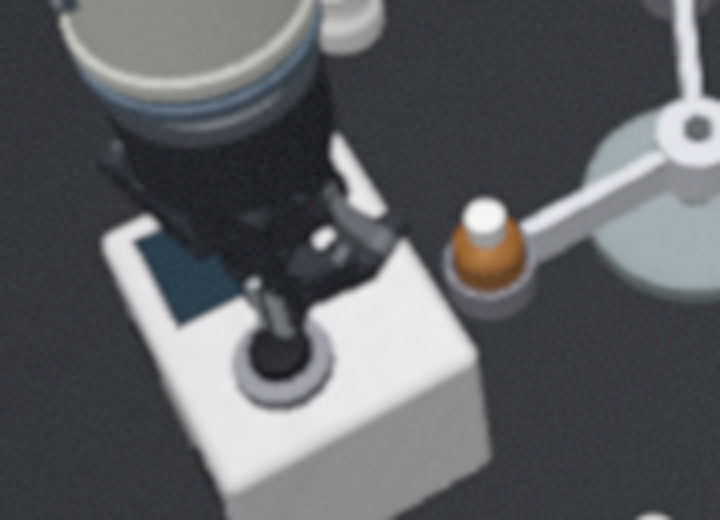

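View pics/w6.png

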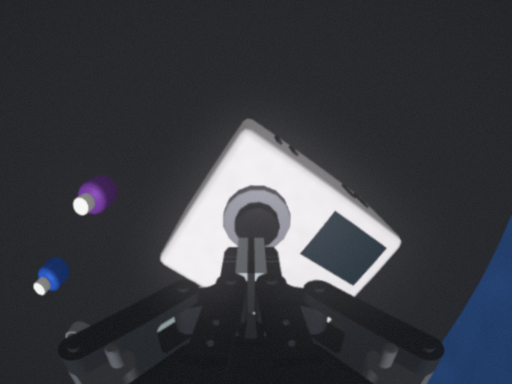

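Call:
{"op": "servo_tool", "data": {
  "rows": [
    [[0.25,0.5,0],0,0],
    [[0,0,-0.8],0,0],
    [[0,0,-0.7],0,0],
    [[0,0,-0.2],0,0],
    [[0,0,0],0,0]
  ]
}}

```text
clock: 9.02
eef_pos: [564.3, 276.1, 143.8]
tcp_rot: [-3.14, 0.0, 1.806]
contact_force: [0.6, -0.1, 0.3]
opening: 0.001
```

Call:
{"op": "servo_tool", "data": {
  "rows": [
    [[0,0,-0.2],0,0],
    [[0,0,-0.2],0,0],
    [[0,0,-0.1],0,0]
  ]
}}

```text
clock: 9.27
eef_pos: [565.0, 276.4, 139.9]
tcp_rot: [-3.142, -0.0, 1.806]
contact_force: [-1.7, -0.9, 3.2]
opening: 0.001
```

Call:
{"op": "servo_tool", "data": {
  "rows": [
    [[0,0,-0.2],0,0],
    [[0,0,-0.1],0,0],
    [[0,0,0],0,0]
  ]
}}

```text
clock: 9.52
eef_pos: [565.0, 276.4, 137.1]
tcp_rot: [3.142, -0.0, 1.806]
contact_force: [-1.3, -1.0, 5.3]
opening: 0.003
```

Call:
{"op": "servo_tool", "data": {
  "rows": [
    [[0,0,-0.2],0,0],
    [[0,0,-0.1],0,0],
    [[0,0,0],0,0]
  ]
}}

```text
clock: 9.77
eef_pos: [565.2, 276.5, 136.7]
tcp_rot: [3.141, -0.0, 1.806]
contact_force: [-8.8, -4.4, 26.4]
opening: -0.0
```

It bottomed out: z stops at 136.7 and the force rose to 26 N, so the button is fully down. I'll hold briefly, then release.

Call:
{"op": "servo_tool", "data": {
  "rows": [
    [[0,0,0.1],0,0],
    [[0,0,0.2],0,0],
    [[0,0,0.5],0,0],
    [[0,0,1.5],0,0],
    [[0,0,2.5],0,0]
  ]
}}

```text
clock: 10.18
eef_pos: [563.6, 275.7, 180.0]
tcp_rot: [-3.137, 0.001, 1.806]
contact_force: [-0.2, 0.2, 0.0]
opening: -0.002
```

Call:
{"op": "servo_tool", "data": {
  "rows": [
    [[0,0,2.5],0,0],
    [[0.5,1.5,2],0,0],
    [[0.5,2,1],0,0],
    [[0,0,0],0,0],
    [[0,0,0],0,0]
  ]
}}

```text
clock: 10.6
eef_pos: [575.4, 312.2, 237.3]
tcp_rot: [3.14, -0.0, 1.807]
contact_force: [-0.8, -0.8, -0.8]
opening: -0.002
```

```bash
python3 - <<'E'
from h import *
s=r.sense();print(s['eef_pos'],s['contact_force'],s['clock'])
d=grab('wrist','w7');d=grab('side','side7');grab('top','top7')
cv2.imwrite('pics/side7z.png',cv2.resize(d['frame'][170:330,80:340],None,fx=3,fy=3,interpolation=cv2.INTER_CUBIC)[...,::-1])
E
python3 meas.py top7 side7
```

```text
[575.35711151 312.17287064 237.28944835] [-0.8486695  -0.8264604  -0.78128759] 10.6
top7 amber 82 [180.7 212.6] rel -6.7 0.6
top7 cap 54 [174.8 211.1] [551.9 155.2] rel 1.7 1.6 ang 69.8 126.7
side7 amber 187 [201.8 264.5] rel 3.1 7.2
side7 cap 107 [228.2 247.5] [522.8 114.4] rel -53.0 14.1 ang 80.1 73.4
side7 cap 56 [200.7 253.9] [555.8 157.6] rel -0.8 -1.3 ang 68.4 124.2
```

View pics/side7z.png

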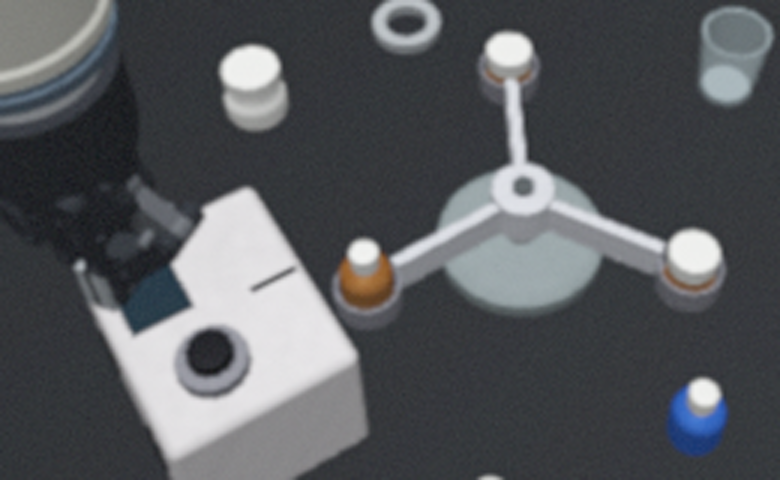

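View pics/w7.png

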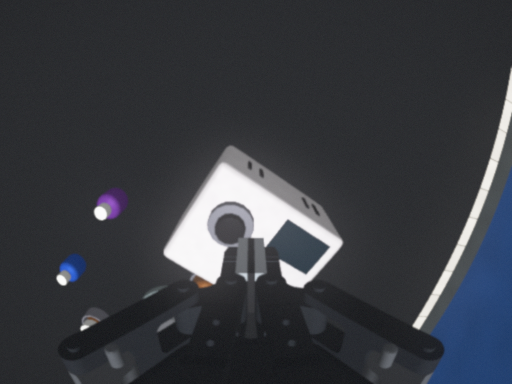

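The button is back up and the bottle still stands at the window. One more check: the fingertips must have bottomed the button itself, not the housing rim.

```bash
python3 - <<'E'
from h import *
for n in('w5','w7'):
    d=load(n);s=d['state'];f=foc(d);R=Ro.from_euler('xyz',s['tcp_rot']).as_matrix();H=d['hand_eye']
    v,u=np.mgrid[140:260,190:310]; a=u-d['cx'];b=v-d['cy'];rr=np.hypot(a,b);th=rr/f
    ray=np.stack([np.tan(th)*a/rr,np.tan(th)*b/rr,np.ones_like(rr)],-1)*d['depth'][140:260,190:310,None]
    W=(ray@H[:3,:3].T+H[:3,3])@R.T+s['eef_pos']
    q=np.hypot(W[...,0]-565,W[...,1]-276)
    for lo,hi in((0,8),(8,13),(13,15),(15,17),(17,19),(19,21),(23,28)):
        z=W[...,2][(q>=lo)&(q<hi)&(v[...]<232)]; print(n,lo,hi,np.percentile(z,[10,50,90]).round(1))
E
```

```text
w5 0 8 [131.  131.9 132.7]
w5 8 13 [130.7 131.6 132.4]
w5 13 15 [121.8 129.3 131.7]
w5 15 17 [121.1 121.8 122.9]
w5 17 19 [121.1 121.8 122.7]
w5 19 21 [120.8 121.7 122.5]
w5 23 28 [109.1 109.9 110.8]
w7 0 8 [131.  131.7 132.5]
w7 8 13 [130.4 131.6 132.4]
w7 13 15 [121.6 127.5 131.5]
w7 15 17 [121.1 122.  128. ]
w7 17 19 [121.1 121.9 122.6]
w7 19 21 [120.6 121.7 122.4]
w7 23 28 [109.1 109.9 111.1]
```

The button top is at 131.7 and the housing at 121.8. Bottoming with the tip at 125.7 is exactly 6 mm of travel, clear of the rim. Handing in.

```bash
python3 -c "
from h import *
print(r.sign_off())"
```

```text
the job is handed in; nothing more can be done
None
```

The bottle now stands in front of the reader's window, and the button was pressed fully down and has come back up. I handed the job in after about 11 s of the 56 s; the hand-in gives no verdict.

- **Turning:** I pushed the bare arm opposite the bottle, one ending in a jar, with the closed fingertips. The carousel turned about 65° clockwise, and the pushing force read at about 3 to 4.5 N. I touched no vessels that I could detect.
- **Bottle position:** the last pictures put the bottle sideways from the window's middle by +1.6 mm in the top view and −1.3 mm in the side view, against a 9 mm limit. It had not moved since before the press.
- **Button:** the fingertip stopped at 125.7 mm, which is 6 mm below the measured button top at 131.7 mm. The force rose to 26 N there, so the button was at its stop. After release the button top measured 131.7 mm again.
- **Surroundings:** in the last pictures both jars stand in their cups and the loose things look where they were (by eye only). The arm is clear of everything.

**Disagreements:** the top and side cameras differed by about 5 mm in absolute position, so I measured the bottle against the reader within each view. Measured from the black line instead, both views gave about 2.4 mm sideways, still well inside the limit.

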